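# Shut and latch the finishing-stone case

### The arm

A 6-joint arm with a two-finger parallel gripper is mounted at the origin on a cart in front of the work surface, level with it; the furniture and walls round the work are solid. World frame = base frame: x ahead of the robot, y to its left, z up, the work surface at z = 0. Lengths are in m, angles in rad, forces in N, time in s.
With the tool pointing down it reaches from about 0.35 to 0.775 m from the base axis. Payload 5.5 kg.
Tool frame: the origin (TCP) lies midway between the tips of the shut fingers; the grasp point (between the pads) lies grip_point_offset behind it (grip_point_offset is the distance from the TCP to the grasp point, in m); z points along the fingers, y is the direction in which the jaws open and shut (so a half turn about z gives the same grasp; the last joint's range is limited). The gripper opens to 85 mm and grips with 20 to 120 N. Pads are 22 mm wide; open, the fingers measure 114 mm over their backs; the gripper's body (76 mm by 85 mm) begins 54 mm behind the grasp point. The pads swing forward as they close: fully open they stand 13 mm farther back than shut.
Start: joints at [-1.347, 0.313, 0.046, 1.304, 0, 1.431], TCP at [0.205, -0.537, 0.231] pointing down, gripper open.
Joint ranges: [-2.76, 2.76], [-0.86, 1.69], [-1.03, 1.26], [-2.2, 2.34], [-1.47, 1.5], [-3.14, 3.14]. Speed limits (rad/s): [2.57, 2.57, 3.14, 3.14, 3.14, 3.14].

### API

Orientations are given as a unit quaternion [w, x, y, z].
In Python, from workcell import * gives the robot as it stands.
- The arm moves only by the tool send_rows, never from a script. Its argument "series" is one flat list of numbers, 7 for each row, row after row: the shift along the tool's x, y, z in cm, then the turn, a rotation vector about the tool's x, y, z in degrees, then the opening, from 0 (shut) to 1 (fully open). A call has 1 to 10 rows; each row is the pose to reach, as a shift and turn from the pose commanded when the call began, along the tool's axes at that moment; what a row does not reach only later rows make up. A row lasts 1/12 s, in which the tool goes at most 41.7 mm and 7.16 degrees, less where a joint would pass 70% of its speed; a pose out of reach is approached as far as the arm can. A call with a gripper value outside its range is refused whole. The fingers move at their own pace and stop on an object; "newtons" is the grip in N (left out, the last holds). Time passes only in rows, so rows that repeat a pose let the fingers close. It gives the time, the measured TCP pose, the force and the opening at its end, in the units of the state.
- get_state(): the state, without advancing time (a new reading comes with each control period).
- read_camera(name): name is "scene" or "top" or "wrist"; returns the picture (480x640x3 uint8, blue, green, red); there is no depth.
- camera_info(name): a dict with "K" (3x3 intrinsics, pixels), "D" ([k1, k2, p1, p2, k3] as OpenCV has them; the pictures are not rectified), "xyz" and "attitude" of the camera in the world. Camera axes: x right, y down, z forward; pixel columns grow to the right and rows downward; lengths in m; the calibration is good to about 2 mm. A picture is of the moment at which its call begins: read the wrist's pose just before it. camera_info takes no time and is no camera call; for the wrist camera it gives the pose at the moment of the call.
- hand_in(): hands the job in, once; it reports no verdict.
Trained networks look in the newest picture that a camera, given by its name, has taken for a name from the list of things; names that differ only in an ending like _2 or _b are one class to them, and where a whole thing is asked for, a point or a joint stands for the part that bears it (a point fixed in the world has none). Each returns a list of dicts, best first, with "p" (0 to 1); they miss things now and then, are a little off and sometimes report something else, mostly with a low value. They report only what shows in the picture. A call takes as long as a camera call.
- silhouettes(camera, label): "pixels" (480x640 bool, what is visible of it) and "box" ([left, top, width, height] in pixels, round what is visible of it).
The state is a dict: "clock": time; "joint_pos": joint angles; "qvel": joint speeds; "tau": joint torques, N m; "tcp_pos": TCP position; "orientation": TCP orientation; "wrist_force": force on the tool from outside, world axes, zero at the start; "ft_torque": the same for the moment, N m; "finger_gap": finger opening in m.
Only numpy, scipy, OpenCV 4.12 (cv2) and the standard library are available. Lean on these libraries where they do the work, as an engineer would, in place of code of your own. Each camera call takes 0.05 s, during which the arm holds its last target. There are 200 camera calls.

### The job

The finishing-stone case stands open on the bench. Using only the fingertips, gently and without gripping or lifting anything, push its lid over until it is fully shut, and only then push the red tab of the catch on its front all the way across, so that the bolt goes through the lid's staple as far as it will go. Leave the two stones lying in the case, and the collet, the loupe and the ring gauge standing where they are.

Things in the scene. Friction and masses are not known exactly. Their poses are not given: they have to be found in the camera images.
- stone_case: grey hinged case, 88 x 125 mm, fixed to the bench. Origin: centre of its underside, on the bench; its x runs from front (catch) to back (hinge), y along the hinge, z up. Bottom half 18 mm high. Shut, the lid's flat top is at z 29, x -42 to +39, y -62 to +62 mm. Hinge line: x +42, z 18.5 mm. Catch in front: x -75 to -43, y -32 to +76 mm, its steel guides 24 mm high
- stone_case_lid (a joint): lid angle in rad: 0 = fully shut, pi/2 = upright, 1.92 = leaning back on its stop; starts at 1.45 to 1.88. The lid is very light, 82 mm from hinge to free edge. The hinge is damped: an upright lid stays where it is left, below about 1.2 rad it sinks slowly, so it must be pushed down; about 1 N at the free edge moves it
- lid_back (a point): point on the lid's outer face (top when shut; back, away from the catch, when open), on its middle line, 60 mm from the hinge line and 10.6 mm off the hinge's plane. Lid shut: x -18, y 0, z 29 mm in the case's frame
- catch (a joint): travel of the slide catch in m: 0 = bolt drawn back (starts at 0 to 0.004), 0.028 = fully across, the brass bolt through the staple (steel wire loop on the lid's front edge, which rises with the lid). Grows as the red tab moves towards -y of the case; stays where it is left; takes about 2 N
- catch_tab (a point): centre of the catch's red tab, an upright block 16 mm (case x) by 9 mm (case y), from 29 to 57 mm above the bench. At joint value 0 it is at x -57, y +57, z 43 mm in the case's frame; push on its +y face. Nothing stands higher than 24 mm beside it along y
- collet_2: steel collet standing upright, diameter 29, height 36 mm, loose; origin: centre of its underside. To be left alone
- loupe: black eye loupe, diameter 33, height 30 mm, loose; origin: centre of its underside. To be left alone
- ring_gauge: flat steel ring gauge, diameter 49, height 15 mm, loose; origin: centre of its underside. To be left alone
- grey_stone: grey finishing stone, a bar 16 x 90 x 13 mm, lying loose in the case along its y, on the floor 6 mm above the bench; origin: centre of its underside. It stays where it lies, clear under the shut lid
- black_stone: black finishing stone, a bar 16 x 80 x 10 mm, lying loose in the case beside the grey one; origin: centre of its underside. It stays where it lies, clear under the shut lid

How it is judged:
On the way, in this order (a step that is already met when the one before it is completed fails the run):
1. the lid is pushed fully shut (value of joint stone_case_lid below 0.04 rad), for 0.2 s.
2. the catch is pushed fully across (value of joint catch above 0.024 m), for 0.2 s.
At the end, for the whole second after the job is handed in: The lid is shut to within 0.04 rad, the catch is across by more than 24 of its 28 mm, and the two stones, the collet, the loupe and the ring gauge are within 15 mm of where they were (value of joint stone_case_lid below 0.04 rad and value of joint catch above 0.024 m and distance of each of collet_2, loupe, ring_gauge, black_stone, grey_stone from where it was at the start of the episode below 0.015 m); the robot touches nothing.
It fails at once if the catch is pushed across while the lid is open (value of joint catch above 0.009 m and value of joint stone_case_lid above 0.08 rad).
It fails at once if the case, its lid or its catch is forced or squeezed (over 40 N) (contact force between the fingers and stone_case above 40 N).
It fails at once if a stone or a bystander is shifted, lifted or carried (by over 15 mm) (distance of any of collet_2, loupe, ring_gauge, black_stone, grey_stone from where it was at the start of the episode above 0.015 m).
It fails at once if a bystander is tipped over (angle between any of collet_2, loupe, ring_gauge's own z axis and vertical above 0.5 rad).
It also fails if it takes over 48 s, if anything falls off the work surface, if the arm or the gripper's body presses on something with over 40 N, if the wrist force passes 120 N, or if a joint passes its speed limit or range.

## Working session

There is one attempt and no reset: what is moved stays moved. The work goes in short steps, Python scripts to look and compute and a tool call to move; the robot and the scene stay as the last step left them, time stands still between calls to the robot, and variables do not carry over. Pictures are saved under pics/ and viewed, about 8 in all and at most 12, crops included, and the job is handed in when it is done.

Besides the shell and the picture viewer there is one more tool, called by a JSON object that holds its "name" and its "arguments", one argument or row to a line. send_rows: Moves the arm, as the interface text tells. Its arguments: {"type":"object","properties":{"series":{"type":"array"},"newtons":{"type":"number"}},"required":["series"]}

```bash
mkdir -p pics; ls
python3 - <<'E'
from workcell import *
import cv2,numpy as np
s=get_state();print({k:np.round(v,3) for k,v in s.items()})
for c in("scene","top"):
    im=read_camera(c);cv2.imwrite(f"pics/{c}0.png",im)
    i=camera_info(c);print(c,i)
    for l in("stone_case","stone_case_lid","catch_tab","collet_2","loupe","ring_gauge","grey_stone","black_stone"):
        for d in silhouettes(c,l)[:2]:
            m=d["pixels"];ys,xs=np.nonzero(m);print(c,l,round(d["p"],2),d["box"],xs.mean().round(1),ys.mean().round(1),len(xs),cv2.minAreaRect(np.c_[xs,ys].astype(np.float32)))
E
```

```text
pics
{'clock': np.float64(0.0), 'joint_pos': array([-1.347,  0.314,  0.045,  1.304, -0.   ,  1.431]), 'qvel': array([ 0.001,  0.001, -0.002,  0.001,  0.   , -0.   ]), 'tau': array([ 2.0000e-03, -4.8063e+01,  2.9853e+01,  1.9000e-02,  0.0000e+00,
       -0.0000e+00]), 'tcp_pos': array([ 0.204, -0.537,  0.23 ]), 'orientation': array([-0.001,  0.984,  0.181, -0.   ]), 'wrist_force': array([-0.568, -0.529, -0.118]), 'ft_torque': array([ 0.   ,  0.047, -0.02 ]), 'finger_gap': np.float64(0.086)}
scene {'K': array([[570.8441805 ,   0.        , 321.78986502],
       [  0.        , 570.8441805 , 236.18764097],
       [  0.        ,   0.        ,   1.        ]]), 'D': array([-0.06066807,  0.        ,  0.        ,  0.        ,  0.        ]), 'xyz': array([0.09518153, 0.60501447, 0.52296945]), 'attitude': array([ 0.14008285, -0.27690656,  0.82946021, -0.46443009])}
scene stone_case 0.95 [234.4, 189.2, 118.0, 116.6] 286.0 251.7 6508 ((283.373291015625, 251.52468872070312), (133.08489990234375, 79.609619140625), 41.57612609863281)
scene stone_case_lid 0.68 [233.1, 187.0, 59.7, 84.9] 261.6 228.8 27
[... 2053 characters left out ...]
2, 18.782970428466797), 63.43495178222656)
top ring_gauge 0.55 [387.6, 194.6, 25.5, 28.3] 400.4 210.3 620 ((400.4000549316406, 210.70001220703125), (29.06888198852539, 30.4105224609375), 26.56505012512207)
top grey_stone 0.87 [299.5, 235.2, 54.5, 18.6] 325.0 245.5 424 ((324.44000244140625, 245.5800018310547), (8.626702308654785, 53.88154220581055), 81.8698959350586)
top black_stone 0.94 [299.1, 222.6, 46.6, 8.9] 324.2 226.2 360 ((324.42071533203125, 226.0482940673828), (7.9723663330078125, 47.16984176635742), 85.2363510131836)
top black_stone 0.68 [278.0, 160.7, 79.7, 50.8] 319.6 189.4 2903 ((318.78167724609375, 185.94418334960938), (45.740604400634766, 80.50916290283203), 85.91438293457031)
```

Run:
```python
import cv2
a=cv2.imread("pics/top0.png")[130:310,210:450];b=cv2.imread("pics/scene0.png")[170:350,210:410]
cv2.imwrite("pics/t1.png",cv2.resize(a,None,fx=3.3,fy=3.3,interpolation=2))
cv2.imwrite("pics/s1.png",cv2.resize(b,None,fx=3.3,fy=3.3,interpolation=2))
```

```text
(no output)
```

View pics/t1.png

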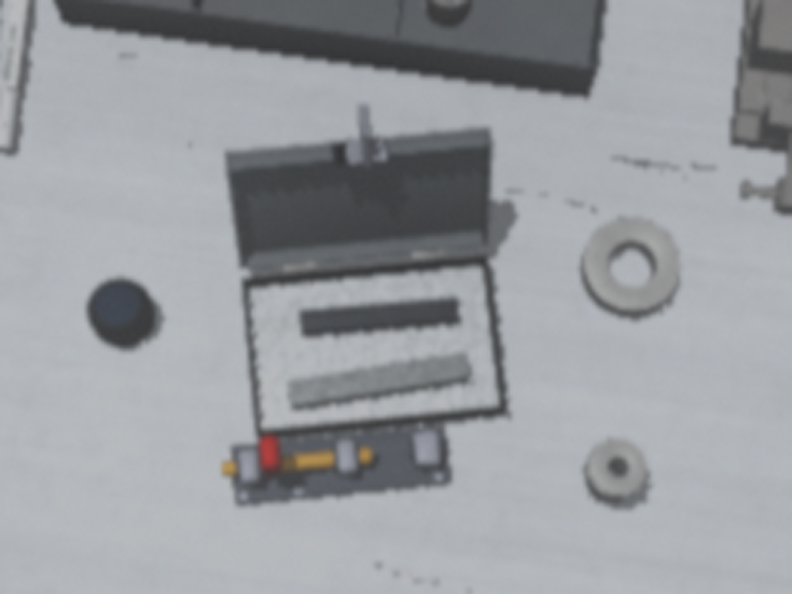

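View pics/s1.png

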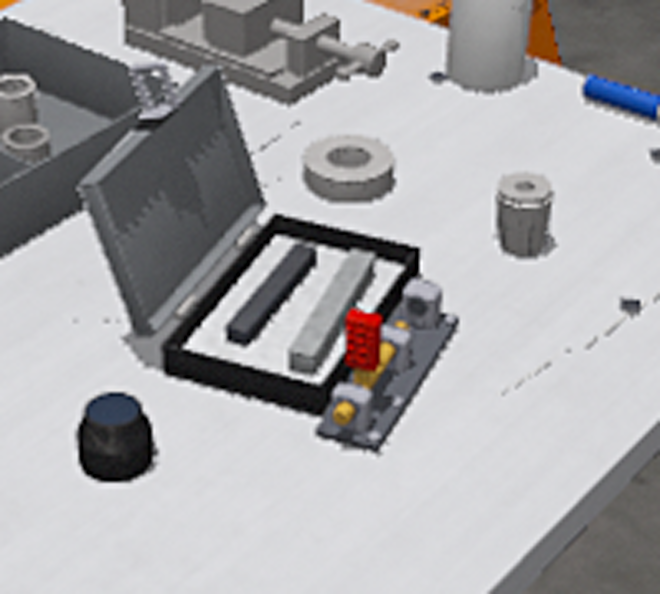

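The top view shows the case with its front towards the robot: its +y is on the image left and the tab is at crop (268,452). The lid stands close to upright, with its free edge at crop (228,153)–(490,130). A tray is behind it, with the loupe on the left and the ring gauge and collet on the right. I'll fit the case pose and lid angle from these corners.

```bash
cat > h.py <<'E'
from workcell import *
import cv2,numpy as np
from scipy.spatial.transform import Rotation as R
from scipy.optimize import least_squares
def rot(q): return R.from_quat(np.roll(q,-1))
def proj(i,P):
    r=rot(i["attitude"]).inv()
    return cv2.projectPoints(np.asarray(P,float).reshape(-1,1,3),r.as_rotvec(),-r.apply(i["xyz"]),i["K"],i["D"])[0][:,0]
def ray(i,uv,z):
    p=cv2.undistortPoints(np.float64(uv).reshape(-1,1,2),i["K"],i["D"])[:,0]
    d=rot(i["attitude"]).apply(np.c_[p,np.ones(len(p))]); return i["xyz"]+d*((z-i["xyz"][2])/d[:,2])[:,None]
def lid(r,y,h,a): return [42-r*np.cos(a)+h*np.sin(a),y,18.5+r*np.sin(a)+h*np.cos(a)]
def world(X,p): 
    c,s=np.cos(X[2]),np.sin(X[2]);p=np.asarray(p)/1000.
    return np.array([X[0]+c*p[...,0]-s*p[...,1],X[1]+s*p[...,0]+c*p[...,1],p[...,2]]).T
E
python3 - <<'E'
from h import *
T,S=camera_info("top"),camera_info("scene")
t=lambda x,y:[x/3.3+210,y/3.3+130]
s=lambda x,y:[x/3.3+210,y/3.3+170]
tp=[([-44,62.5,18],t(258,432)),([-44,-62.5,18],t(506,412)),([44,-62.5,18],t(490,262)),([44,62.5,18],t(244,282))]
sp=[([-44,-62.5,18],s(418,250)),([44,62.5,18],s(165,348))]
lt=[(62,t(228,153)),(-62,t(490,130))]; ls=[(62,s(80,187)),(-62,s(213,70))]
for h in(0,10.6):
  def f(X):
    a=X[3];e=[]
    P=[p for p,_ in tp]+[lid(82,y,10.6,a) for y,_ in lt]+[[-57,57-X[4]*1000,57]]
    e.append(proj(T,world(X,P))-np.array([q for _,q in tp+lt]+[t(270,443)]))
    P=[p for p,_ in sp]+[lid(82,y,h,a) for y,_ in ls]+[[-57,57-X[4]*1000,43]]
    e.append(proj(S,world(X,P))-np.array([q for _,q in sp+ls]+[s(362,341)]))
    return np.concatenate(e).ravel()
  r=least_squares(f,[.37,0,0,1.6,0],loss="soft_l1")
  print(h,r.x.round(4),r.cost);print(f(r.x).reshape(-1,2).round(1).tolist())
X=r.x
print("tab+y face",world(X,[-57,61.5-X[4]*1000,43]),"lid top",world(X,lid(82,0,10.6,X[3])),"hinge",world(X,[42,0,18.5]))
for l,u,v,z in(("loupe",246.3,225.4,.025),("ring",400.4,210.5,.012),("collet",395.6,272,.03)): print(l,ray(T,[u,v],z))
print("tray",ray(T,[t(380,55),t(590,95),t(70,22)],0.05), ray(T,[t(380,55),t(590,95),t(70,22)],0.0))
E
```

```text
0 [0.5491 0.0212 0.2448 1.941  0.0021] 23.089470414343246
[[-0.6, 1.9], [0.6, 0.7], [-0.7, -5.4], [-0.9, -4.5], [-0.4, -1.7], [-0.1, -2.0], [0.1, 1.8], [3.1, 0.1], [-4.1, -1.5], [2.9, -0.6], [0.3, -1.0], [0.6, 0.5]]
10.6 [0.5495 0.0211 0.2423 1.8736 0.0021] 20.394241054317558
[[-0.6, 1.6], [0.6, 0.6], [-0.5, -5.5], [-0.7, -4.8], [-0.0, 0.5], [0.7, 0.3], [0.2, 1.5], [3.1, 0.1], [-4.3, -1.7], [-0.2, -0.7], [-2.4, -1.0], [0.3, 0.4]]
tab+y face [0.47992155 0.06506781 0.043     ] lid top [0.62384527 0.03942878 0.09360999] hinge [0.59028857 0.03113434 0.0185    ]
loupe [[0.5416209  0.14728996 0.025     ]]
ring [[ 0.60813534 -0.10094265  0.012     ]]
collet [[ 0.50004155 -0.10290185  0.03      ]]
tray [[ 0.68639808  0.03836697  0.05      ]
 [ 0.68092643 -0.06758162  0.05      ]
 [ 0.68065679  0.19395518  0.05      ]] [[ 0.70697635  0.04038515  0.        ]
 [ 0.70118287 -0.07179515  0.        ]
 [ 0.70089737  0.20512478  0.        ]]
```

Run:
```python
from h import *
T,S=camera_info("top"),camera_info("scene")
t=lambda x,y:[x/3.3+210,y/3.3+130]
s=lambda x,y:[x/3.3+210,y/3.3+170]
tp=[([-44,62.5,18],t(258,432)),([-44,-62.5,18],t(506,412)),([-75,76,3],t(237,503)),([-75,-32,3],t(449,481))]
sp=[([-44,-62.5,18],s(418,250)),([-75,76,3],s(380,448)),([-75,-32,3],s(457,318))]
lt=[(62,t(228,153)),(-62,t(490,130))]; ls=[(62,s(80,187)),(-62,s(213,70))]
for h in(0,10.6):
  def f(X):
    a=X[3];e=[]
    P=[p for p,_ in tp]+[lid(82,y,10.6,a) for y,_ in lt]+[[-57,57-X[4]*1000,57]]
    e.append(proj(T,world(X,P))-np.array([q for _,q in tp+lt]+[t(270,443)]))
    P=[p for p,_ in sp]+[lid(82,y,h,a) for y,_ in ls]+[[-57,57-X[4]*1000,43]]
    e.append(proj(S,world(X,P))-np.array([q for _,q in sp+ls]+[s(362,341)]))
    return np.concatenate(e).ravel()
  r=least_squares(f,[.55,0,0.24,1.6,0],loss="soft_l1")
  X=r.x
  print(h,X.round(4),r.cost);print(f(X).reshape(-1,2).round(1).tolist())
  print("tab+y face",world(X,[-57,61.5-X[4]*1000,43]),"lid top",world(X,lid(82,0,10.6,X[3])),"hinge",world(X,[42,0,18.5]))
  back=proj(T,world(X,[[44,62.5,18],[44,-62.5,18],[37,62.5,18],[37,-62.5,18]]));print((back-[210,130])*3.3)
```

```text
0 [0.5517 0.0222 0.254  1.8905 0.0023] 10.020965036720485
[[-0.7, 0.7], [0.4, -1.2], [-0.3, 0.2], [0.8, -0.0], [-1.1, -1.1], [-0.6, -2.1], [0.3, 0.4], [1.3, -0.3], [-0.7, 1.1], [0.8, 0.8], [3.6, -0.9], [0.4, -1.5], [-0.7, 0.0]]
tab+y face [0.48160847 0.06516068 0.043     ] lid top [0.62700093 0.0417279  0.09301243] hinge [0.59231463 0.03272129 0.0185    ]
[[239.1864548  263.24607248]
 [485.59586907 238.17885751]
 [240.48381613 276.58748023]
 [487.28849762 251.43146578]]
10.6 [0.5517 0.0218 0.2497 1.8387 0.0022] 7.268036515346937
[[-0.6, 0.5], [0.5, -1.0], [-0.3, 0.0], [0.9, 0.1], [-0.5, 0.8], [0.2, 0.0], [0.3, 0.3], [1.5, -0.4], [-0.8, 1.0], [0.9, 0.8], [0.0, -1.1], [-2.7, -1.4], [-0.8, -0.0]]
tab+y face [0.48180854 0.06520266 0.043     ] lid top [0.62333806 0.04007303 0.09476846] hinge [0.59239911 0.03218234 0.0185    ]
[[240.23875575 262.72226814]
 [486.75666955 238.6817566 ]
 [241.47765342 276.06790841]
 [488.39162224 251.94194467]]
```

Fit is good: the case is at (0.552, 0.022) with yaw 14.3°, lid about 1.84 rad, and catch about 2 mm. Now I'll shut the fingers and fly to a point behind the lid at case (115, -30), off-centre to avoid the staple.

{"name": "send_rows", "arguments": {
  "series": [63.5,-35.5,0,0,0,6.5,0,63.5,-35.5,0,0,0,6.5,0,63.5,-35.5,0,0,0,6.5,0,63.5,-35.5,0,0,0,6.5,0,63.5,-35.5,0,0,0,6.5,0,63.5,-35.5,0,0,0,6.5,0,63.5,-35.5,0,0,0,6.5,0,63.5,-35.5,0,0,0,6.5,0,63.5,-35.5,0,0,0,6.5,0,63.5,-35.5,0,0,0,6.5,0]
}}

```text
clock: 1.73
tcp_pos: [0.4732, -0.2162, 0.2316]
orientation: [0.0, 0.992, 0.125, 0.0]
wrist_force: [0.3, -0.7, 0.5]
finger_gap: -0.0005
```

```bash
cat >> h.py <<'E'
XC=[.5517,.0218,.25]
def here():
    s=get_state();r=rot(s["orientation"]);c=R.from_euler("z",XC[2]).inv().apply(s["tcp_pos"]-[XC[0],XC[1],0])*1000
    print("t",round(float(s["clock"]),2),"case mm",c.round(1),"toolaxes\n",r.as_matrix().round(3),"F",s["wrist_force"].round(1),"gap",round(float(s["finger_gap"]),3));return s,c,r
def to(p):
    s,c,r=here();print("shift cm",r.inv().apply(R.from_euler("z",XC[2]).apply(np.array(p)-c)/10).round(2))
E
python3 -c "
from h import *
to([115,-30,231])"
```

```text
t 1.73 case mm [-135.  -211.2  231.6] toolaxes
 [[ 0.969  0.248  0.001]
 [ 0.248 -0.969 -0.001]
 [ 0.     0.001 -1.   ]] F [ 0.3 -0.7  0.5] gap -0.0
shift cm [ 25.   -18.11   0.06]
```

{"name": "send_rows", "arguments": {
  "series": [25,-18.1,0,0,0,0,0,25,-18.1,0,0,0,0,0,25,-18.1,0,0,0,0,0,25,-18.1,0,0,0,0,0,25,-18.1,0,0,0,0,0,25,-18.1,0,0,0,0,0,25,-18.1,0,0,0,0,0,25,-18.1,0,0,0,0,0,25,-18.1,0,0,0,0,0,25,-18.1,0,0,0,0,0]
}}

```text
clock: 2.57
tcp_pos: [0.6697, 0.0204, 0.2304]
orientation: [0.0, 0.992, 0.126, -0.001]
wrist_force: [0.0, 0.4, -0.3]
finger_gap: -0.0002
```

```bash
python3 -c "
from h import *
here()
im=read_camera('wrist');sc=read_camera('scene')[120:360,180:420]
cv2.imwrite('pics/w2.png',np.hstack([cv2.resize(im,(533,400)),cv2.resize(sc,None,fx=1,fy=400/240)]))
"
```

```text
t 2.57 case mm [114.  -30.5 230.4] toolaxes
 [[ 0.968  0.25  -0.001]
 [ 0.25  -0.968 -0.   ]
 [-0.001  0.    -1.   ]] F [ 0.   0.4 -0.3] gap -0.0
```

View pics/w2.png

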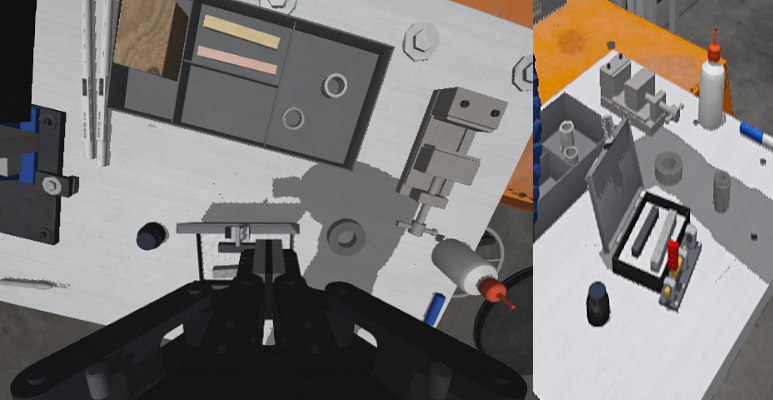

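The wrist view shows the lid's top edge at about (178–298, 229) in the scaled picture, the staple at (238,232), and the fingertips at about (268,245). Next I check the model against this view by projection.

```bash
python3 -c "
from h import *
s,c,r=here();i=camera_info('wrist');print(i['xyz'])
k=533/640
for a in(1.6,1.7,1.8,1.84,1.88): print(a,(proj(i,world(XC,[lid(82,62,10.6,a),lid(82,-62,10.6,a),lid(82,62,0,a),lid(82,-62,0,a)]))*k).round().tolist())
print('tcp',proj(i,[s['tcp_pos']])*k, 'ground below',proj(i,[s['tcp_pos']*[1,1,0]+[0,0,.078]])*k)
print('rim front',proj(i,world(XC,[[-44,62.5,18],[-44,-62.5,18]]))*k)
"
```

```text
t 2.67 case mm [112.9 -32.1 231.1] toolaxes
 [[ 0.969  0.247 -0.001]
 [ 0.247 -0.969 -0.   ]
 [-0.001  0.    -1.   ]] F [ 0.2 -0.8  0.7] gap 0.0
[0.73967487 0.03799068 0.37419506]
1.6 [[176.0, 246.0], [299.0, 246.0], [177.0, 256.0], [299.0, 256.0]]
1.7 [[176.0, 238.0], [299.0, 238.0], [177.0, 248.0], [299.0, 249.0]]
1.8 [[176.0, 230.0], [299.0, 230.0], [177.0, 241.0], [299.0, 241.0]]
1.84 [[176.0, 227.0], [299.0, 227.0], [176.0, 237.0], [299.0, 237.0]]
1.88 [[176.0, 224.0], [299.0, 224.0], [176.0, 234.0], [299.0, 234.0]]
tcp [[270.56949833 254.76197647]] ground below [[269.42701293 185.43259689]]
rim front [[200.31145399 286.01834524]
 [291.35512387 286.11690836]]
```

Model agrees, with the lid at about 1.85 rad. Descend behind the lid.

{"name": "send_rows", "arguments": {
  "series": [0,0,4,0,0,0,0,0,0,8,0,0,0,0,0,0,12,0,0,0,0,0,0,14.5,0,0,0,0,0,0,15.3,0,0,0,0,0,0,15.3,0,0,0,0]
}}

```text
clock: 3.17
tcp_pos: [0.667, 0.018, 0.0761]
orientation: [-0.0, 0.992, 0.124, -0.003]
wrist_force: [-0.2, -0.4, -0.7]
finger_gap: 0.0
```

```bash
python3 -c "
from h import *
s,c,r=here()
# arc of tip centre: corner contact at r=65, d=11, minus start
for a in(1.85,1.57,1.4,1.2,1.0,.8,.6,.4,.2,.1,0):
  x,_,z=lid(65,0,10.6,a);print(a,round((x+11-c[0])/10,2),round((c[2]-z)/10,2))
"
```

```text
t 3.17 case mm [110.8 -32.2  76.1] toolaxes
 [[ 0.969  0.246 -0.005]
 [ 0.246 -0.969  0.   ]
 [-0.005 -0.001 -1.   ]] F [-0.2 -0.4 -0.7] gap 0.0
1.85 -2.97 -0.2
1.57 -4.72 -0.74
1.4 -5.84 -0.83
1.2 -7.15 -0.69
1.0 -8.4 -0.29
0.8 -9.55 0.36
0.6 -10.54 1.21
0.4 -11.35 2.25
0.2 -11.94 3.43
0.1 -12.14 4.05
0 -12.28 4.7
```

{"name": "send_rows", "arguments": {
  "series": [-1.5,0,0,0,0,0,0,-2.3,0,0,0,0,0,0,-3,0,-0.2,0,0,0,0,-3.6,0,-0.4,0,0,0,0,-4.2,0,-0.6,0,0,0,0,-4.8,0,-0.8,0,0,0,0,-5.4,0,-0.8,0,0,0,0,-6,0,-0.8,0,0,0,0]
}}

```text
clock: 3.83
tcp_pos: [0.6112, 0.0043, 0.0868]
orientation: [0.0, 0.992, 0.125, 0.0]
wrist_force: [1.2, 0.8, 1.2]
finger_gap: -0.0001
```

```bash
python3 -c "
from h import *
s,c,r=here()
sc=read_camera('scene')[150:350,180:400]
cv2.imwrite('pics/s3.png',cv2.resize(sc,None,fx=2.5,fy=2.5))
for a in(1.4,1.2,1.0,.8,.6,.4,.2,.1,0):
  x,_,z=lid(65,0,10.6,a);print(a,round((x+11-c[0])/10,2),round((c[2]-z)/10,2))
"
```

```text
t 3.83 case mm [ 53.3 -31.6  86.8] toolaxes
 [[ 0.969  0.248  0.001]
 [ 0.248 -0.969 -0.   ]
 [ 0.001  0.    -1.   ]] F [1.2 0.8 1.2] gap -0.0
1.4 -0.09 0.24
1.2 -1.4 0.39
1.0 -2.65 0.79
0.8 -3.8 1.43
0.6 -4.8 2.28
0.4 -5.6 3.32
0.2 -6.19 4.5
0.1 -6.39 5.13
0 -6.53 5.77
```

View pics/s3.png

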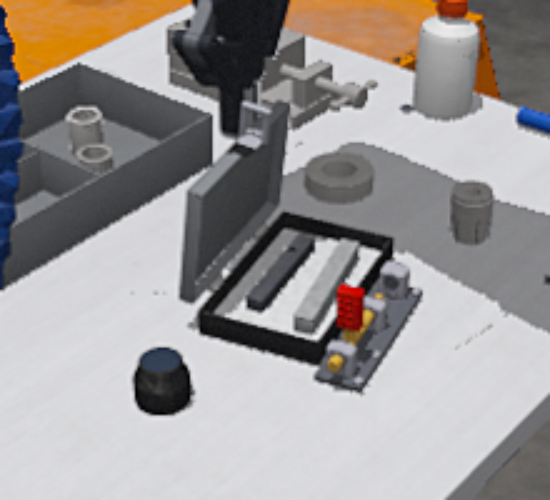

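The finger (230,130) is behind the lid, which has moved past upright. I continue along the arc.

{"name": "send_rows", "arguments": {
  "series": [-0.7,0,0.3,0,0,0,0,-1.4,0,0.4,0,0,0,0,-2,0,0.6,0,0,0,0,-2.6,0,0.8,0,0,0,0,-3.2,0,1.1,0,0,0,0,-3.8,0,1.5,0,0,0,0,-4.3,0,1.9,0,0,0,0,-4.8,0,2.4,0,0,0,0,-5.2,0,2.9,0,0,0,0,-5.6,0,3.4,0,0,0,0]
}}

```text
clock: 4.72
tcp_pos: [0.5565, -0.0095, 0.0516]
orientation: [-0.0, 0.992, 0.125, -0.0]
wrist_force: [-0.0, 1.4, -0.1]
finger_gap: -0.0
```

{"name": "send_rows", "arguments": {
  "series": [-0.3,0,0.6,0,0,0,0,-0.6,0,1.2,0,0,0,0,-0.7,0,1.7,0,0,0,0,-0.8,0,2.0,0,0,0,0,-0.8,0,2.2,0,0,0,0,-0.8,0,2.2,0,0,0,0]
}}

```text
clock: 5.22
tcp_pos: [0.5491, -0.0114, 0.0297]
orientation: [-0.0, 0.992, 0.125, -0.0]
wrist_force: [0.3, -0.4, 0.5]
finger_gap: -0.0002
```

```bash
python3 -c "
from h import *
s,c,r=here()
sc=read_camera('scene')[150:350,180:400]
cv2.imwrite('pics/s4.png',cv2.resize(sc,None,fx=2.5,fy=2.5))
"
```

```text
t 5.22 case mm [-10.7 -31.5  29.7] toolaxes
 [[ 0.969  0.248 -0.001]
 [ 0.248 -0.969  0.   ]
 [-0.001 -0.    -1.   ]] F [ 0.3 -0.4  0.5] gap -0.0
```

View pics/s4.png

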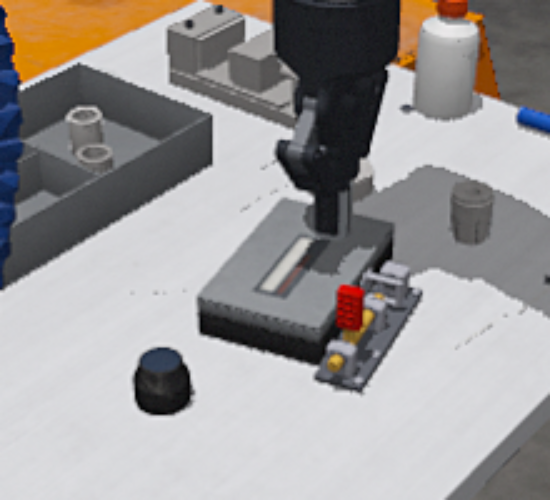

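The lid is down on the case, with the staple at (395,275) between the catch guides. I press a little more to seat it.

{"name": "send_rows", "arguments": {
  "series": [0,0,0.1,0,0,0,0,0,0,0.15,0,0,0,0,0,0,0.2,0,0,0,0,0,0,0.2,0,0,0,0,0,0,0.2,0,0,0,0]
}}

```text
clock: 5.68
tcp_pos: [0.5499, -0.0115, 0.0291]
orientation: [0.0, 0.992, 0.125, 0.001]
wrist_force: [-1.0, -0.4, 5.0]
finger_gap: -0.0001
```

Contact at z = 29.1 mm with 5 N, so the lid is shut. I lift off, then go to the +y side of the tab.

{"name": "send_rows", "arguments": {
  "series": [0,0,0,0,0,0,0,0,0,0,0,0,0,0,0,0,-3,0,0,0,0,0,0,-6.5,0,0,0,0,-2,-4,-6.5,0,0,0,0,-4,-8,-6.5,0,0,0,0,-4.7,-12.2,-6.5,0,0,0,0,-4.7,-12.2,-6.5,0,0,0,0,-4.7,-12.2,-6.5,0,0,0,0]
}}

```text
clock: 6.43
tcp_pos: [0.4721, 0.0971, 0.0934]
orientation: [-0.0, 0.992, 0.127, -0.0]
wrist_force: [0.3, -0.2, 0.1]
finger_gap: 0.0001
```

```bash
python3 -c "
from h import *
to([-57,90,38])
i=camera_info('wrist');im=read_camera('wrist');t=read_camera('top')
cv2.imwrite('pics/w5.png',np.hstack([cv2.resize(im,(480,360)),cv2.resize(t[150:310,220:360],(315,360))]))
for l in ('catch_tab','stone_case_lid'):
  for d in silhouettes('top',l)[:1]: print(l,d['p'],d['box'])
T=camera_info('top');print(proj(T,world(XC,[[-57,55,57],[-57,59.5,57],[-42,62,29],[-42,-62,29]])).round(1))
print('wrist tab top +y face',proj(i,world(XC,[[-57,59.5,57]]))*.75)
"
```

```text
t 6.43 case mm [-58.5  92.7  93.4] toolaxes
 [[ 0.968  0.252 -0.   ]
 [ 0.252 -0.968  0.   ]
 [-0.    -0.    -1.   ]] F [ 0.3 -0.2  0.1] gap 0.0
shift cm [0.15 0.27 5.54]
catch_tab 0.71 [278.4, 261.4, 43.1, 12.5]
stone_case_lid 0.6 [283.1, 205.8, 81.1, 68.1]
[[292.  264.5]
 [289.1 264.8]
 [287.5 258.9]
 [364.  251.3]]
wrist tab top +y face [[289.39355845 204.28805568]]
```

View pics/w5.png

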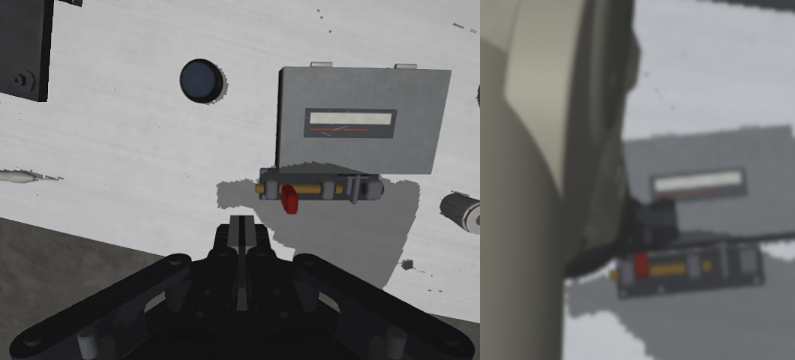

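The lid is shut. The tab's red block at about (289,203) matches the projection, and the bolt is not yet in the staple at (352,188). Descend beside the tab and push.

{"name": "send_rows", "arguments": {
  "series": [0.1,0.1,3,0,0,0,0,0.15,0.2,5,0,0,0,0,0.15,0.2,5.5,0,0,0,0,0.15,0.2,5.5,0,0,0,0,0.15,1,5.5,0,0,0,0,0.15,1.6,5.5,0,0,0,0,0.15,2.1,5.5,0,0,0,0,0.15,2.6,5.5,0,0,0,0,0.15,3,5.5,0,0,0,0]
}}

```text
clock: 7.38
tcp_pos: [0.4836, 0.0658, 0.0392]
orientation: [0.0, 0.992, 0.125, 0.001]
wrist_force: [0.3, 1.8, 1.5]
finger_gap: -0.0002
```

{"name": "send_rows", "arguments": {
  "series": [0,0.4,0,0,0,0,0,0,0.8,0,0,0,0,0,0,1.1,0,0,0,0,0,0,1.1,0,0,0,0]
}}

```text
$.series: bad value
```

```bash
python3 -c "
from h import *
here()"
```

```text
t 7.38 case mm [-55.1  59.5  39.2] toolaxes
 [[ 0.969  0.247  0.002]
 [ 0.247 -0.969  0.   ]
 [ 0.002  0.    -1.   ]] F [0.3 1.8 1.5] gap -0.0
```

{"name": "send_rows", "arguments": {
  "series": [0,0.4,0,0,0,0,0,0,0.8,0,0,0,0,0,0,1.2,0,0,0,0,0,0,1.5,0,0,0,0,0,0,1.5,0,0,0,0,0]
}}

```text
clock: 7.8
tcp_pos: [0.4859, 0.0543, 0.0387]
orientation: [-0.003, 0.992, 0.126, 0.0]
wrist_force: [-1.0, 11.9, 5.5]
finger_gap: -0.0
```

```bash
python3 -c "
from h import *
here();w=read_camera('wrist')
cv2.imwrite('pics/w6.png',w)"
```

```text
t 7.8 case mm [-55.8  47.8  38.7] toolaxes
 [[ 0.968  0.249 -0.   ]
 [ 0.249 -0.968  0.007]
 [ 0.001 -0.006 -1.   ]] F [-1.  11.9  5.5] gap -0.0
```

View pics/w6.png

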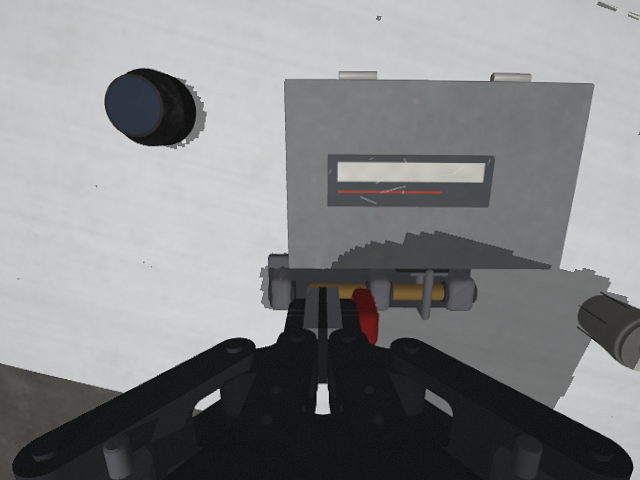

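The bolt now runs through the staple (427,293) into the far guide (458,293). The tip stopped at y = 47.8 (expected about 48) with the force up to 12 N, which is the end stop. I hold briefly, then retract.

{"name": "send_rows", "arguments": {
  "series": [0,0,0,0,0,0,0,0,0,0,0,0,0,0,0,-1.5,0,0,0,0,0,0,-3,0,0,0,0,0,0,-4,-4,0,0,0,0,0,-4,-8,0,0,0,0,0,-4,-12,0,0,0,0,-8,-4,-16,0,0,0,0,-12,-4,-16,0,0,0,0,-12,-4,-16,0,0,0,0]
}}

```text
clock: 8.68
tcp_pos: [0.3614, 0.0608, 0.1988]
orientation: [0.001, 0.992, 0.125, 0.001]
wrist_force: [-0.4, -0.9, 1.3]
finger_gap: 0.0
```

```bash
python3 -c "
from h import *
here();w=read_camera('wrist');s=read_camera('scene')[170:350,210:410]
cv2.imwrite('pics/f.png',np.hstack([cv2.resize(w,(400,300)),cv2.resize(s,(400,300))]))"
```

```text
t 8.68 case mm [-174.7   84.9  198.8] toolaxes
 [[ 0.969  0.248  0.001]
 [ 0.248 -0.969 -0.001]
 [ 0.001  0.002 -1.   ]] F [-0.4 -0.9  1.3] gap 0.0
```

View pics/f.png

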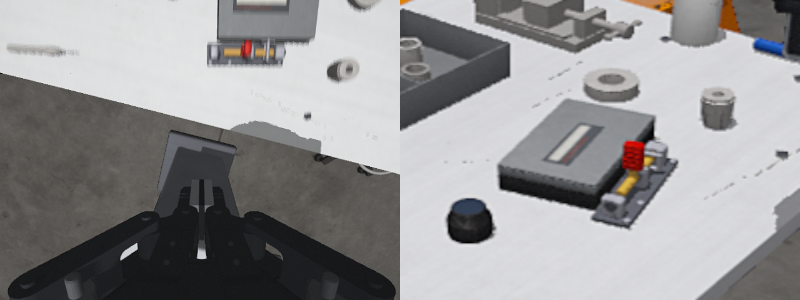

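The lid is shut, the tab is across against the middle guide, and the bystanders are standing where they were. One numeric check on the tab before handing in.

```bash
python3 -c "
from h import *
for c in('scene','top'):
  im=read_camera(c).astype(int);m=(im[...,2]>120)&(im[...,1]<60)&(im[...,0]<60);m[:150]=0;m[320:]=0;m[:,:260]=0;m[:,360:]=0
  ys,xs=np.nonzero(m);u=[xs.mean(),ys.mean()];print(c,np.round(u,1))
  for j in(20,24,28): print(j,proj(camera_info(c),world(XC,[[-57,57-j,43],[-57,57-j,57]])).round(1).tolist())
  for l in('loupe','collet_2','ring_gauge'):
    for d in silhouettes(c,l)[:1]: print(l,d['box'])
"
```

```text
scene [331.5 242.2]
20 [[323.5, 266.8], [323.7, 258.9]]
24 [[324.5, 265.4], [324.7, 257.5]]
28 [[325.5, 263.9], [325.7, 256.1]]
loupe [232.7, 289.2, 22.8, 26.2]
collet_2 [363.1, 223.1, 19.0, 22.8]
ring_gauge [301.8, 208.9, 27.7, 23.3]
top [nan nan]
20 [[303.7, 265.0], [303.5, 263.4]]
24 [[306.2, 264.7], [306.1, 263.1]]
28 [[308.7, 264.5], [308.7, 262.8]]
collet_2 [388.2, 263.4, 18.9, 18.3]
ring_gauge [387.9, 199.4, 29.5, 27.7]<string>:5: RuntimeWarning: Mean of empty slice.
  ret = ret.dtype.type(ret / rcount)
```

The scene mask picked up other red pixels, and in the top view the arm probably hides the tab. I recheck with the wrist camera, where the tab is in clear view.

```bash
python3 -c "
from h import *
i=camera_info('wrist');im=read_camera('wrist').astype(int);m=((im[...,2]>110)&(im[...,1]<50)&(im[...,0]<50)).astype(np.uint8)
n,_,st,ce=cv2.connectedComponentsWithStats(m);k=1+st[1:,4].argmax();print(st[k],ce[k].round(1))
for j in(20,24,28): print(j,proj(i,world(XC,[[-57,57-j,43],[-57,57-j,57],[-57,52.5-j,57],[-57,61.5-j,57]])).round(1).tolist())
"
```

```text
[387  63  17  22 191] [395.2  74.1]
20 [[386.6, 75.1], [389.9, 72.1], [396.0, 72.1], [383.7, 72.1]]
24 [[391.8, 75.1], [395.4, 72.1], [401.5, 72.2], [389.2, 72.1]]
28 [[397.0, 75.1], [400.8, 72.2], [406.9, 72.2], [394.7, 72.1]]
```

The wrist view suggests 24–28 mm, within the 2 mm calibration error of the threshold. There is plenty of time, so I'll push again a bit more firmly, staying well under 40 N.

{"name": "send_rows", "arguments": {
  "series": [4,0,0,0,0,0,0,8,0,0,0,0,0,0,11.8,0,0,0,0,0,0,11.8,0,4,0,0,0,0,11.8,0,8,0,0,0,0,11.8,0,12,0,0,0,0,11.8,0,15.5,0,0,0,0,11.8,0,15.9,0,0,0,0,11.8,1.5,15.9,0,0,0,0,11.8,3,15.9,0,0,0,0]
}}

```text
clock: 10.07
tcp_pos: [0.4834, 0.0619, 0.0385]
orientation: [-0.0, 0.992, 0.126, -0.001]
wrist_force: [0.9, -0.1, 0.3]
finger_gap: 0.0001
```

```bash
python3 -c "
from h import *
here()"
```

```text
t 10.07 case mm [-56.2  55.7  38.5] toolaxes
 [[ 0.968  0.25  -0.002]
 [ 0.25  -0.968 -0.   ]
 [-0.002 -0.001 -1.   ]] F [ 0.9 -0.1  0.3] gap 0.0
```

{"name": "send_rows", "arguments": {
  "series": [0,0.5,0,0,0,0,0,0,0.9,0,0,0,0,0,0,1.1,0,0,0,0,0,0,1.3,0,0,0,0,0,0,1.3,0,0,0,0,0]
}}

```text
clock: 10.48
tcp_pos: [0.4866, 0.0542, 0.0398]
orientation: [-0.006, 0.992, 0.126, 0.001]
wrist_force: [-3.0, 18.2, 3.1]
finger_gap: -0.0001
```

{"name": "send_rows", "arguments": {
  "series": [0,0.1,0,0,0,0,0,0,0.1,0,0,0,0,0,0,0.1,0,0,0,0,0]
}}

```text
clock: 10.73
tcp_pos: [0.4865, 0.0541, 0.0398]
orientation: [-0.006, 0.992, 0.127, 0.001]
wrist_force: [-2.6, 20.5, 4.3]
finger_gap: -0.0002
```

```bash
python3 -c "
from h import *
here()"
```

```text
t 10.73 case mm [-55.2  47.4  39.8] toolaxes
 [[ 0.968  0.252 -0.   ]
 [ 0.252 -0.968  0.013]
 [ 0.003 -0.012 -1.   ]] F [-2.6 20.5  4.3] gap -0.0
```

The tip stopped at the same place under 20 N, where the catch needs only about 2 N, so this is a hard end stop. Retract and hand in.

{"name": "send_rows", "arguments": {
  "series": [0,-1.5,0,0,0,0,0,0,-3,0,0,0,0,0,0,-3.5,-4,0,0,0,0,0,-3.5,-8,0,0,0,0,0,-3.5,-12,0,0,0,0,0,-3.5,-12,0,0,0,0,0,-3.5,-12,0,0,0,0]
}}

```text
clock: 11.32
tcp_pos: [0.481, 0.0824, 0.1627]
orientation: [0.0, 0.992, 0.125, 0.004]
wrist_force: [-0.3, -0.7, -0.1]
finger_gap: -0.0001
```

```bash
python3 -c "
from h import *
here();s=read_camera('scene')[170:350,210:410]
i=camera_info('wrist');im=read_camera('wrist')
cv2.imwrite('pics/g.png',np.hstack([cv2.resize(im,(480,360)),cv2.resize(s,(320,288),None)[:360] if 0 else cv2.resize(s,(320,360))]))"
```

```text
t 11.32 case mm [-53.5  76.2 162.7] toolaxes
 [[ 0.969  0.248  0.008]
 [ 0.248 -0.969  0.   ]
 [ 0.007  0.002 -1.   ]] F [-0.3 -0.7 -0.1] gap -0.0
```

View pics/g.png

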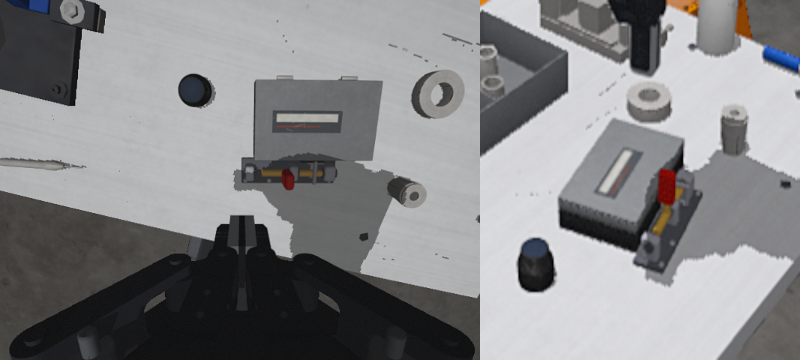

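The lid is shut and the bolt is through the staple (315,173). The loupe, ring gauge and collet are standing, and the gripper is clear at z = 0.16.

```bash
python3 -c "
from workcell import *
print(hand_in())"
```

```text
the job is handed in; nothing more can be done
None
```

I pushed the lid shut from behind with closed fingertips and pressed it down. I then pushed the red tab across and backed the arm off before handing in, at about 11.4 s of the 48 s allowed.

- **Lid:** the fingertip met it at z = 29.1 mm under 5 N, against 29 mm for fully shut. The pictures also show it shut.
- **Catch:** the tip stopped at y = 47.8 mm on the first push (12 N) and 47.4 mm on the second (20 N), close to the 48 mm expected at full travel. The pictures show the bolt through the staple and into the far guide.
- **Check that disagreed:** measuring the tab in the wrist picture gave only about 25–26 mm, not 28. With calibration good to about 2 mm, that was too close to the 24 mm limit. I pushed a second time for that reason and did not repeat the measurement afterwards.
- **Checks that failed:** colour-mask readings of the tab from the scene and top cameras were unusable. The scene mask caught other red things, and the top camera found no red pixels.
- **Bystanders:** the loupe, collet and ring gauge are upright. Their scene-camera positions matched the start to within about 2 px before the second push, and the last picture shows nothing moved.
- **Stones:** I did not touch them, but they could not be seen once the lid was shut.

The highest wrist force I read was about 21 N, at the end of a move.

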